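# Charge the water-rocket launcher

### The job

Get the water-rocket launcher charged: flip its cam lever all the way over to the back so that the steel shutter slides off the tilted brass filling nipple. Then pick up the small air canister, press its coupler squarely onto the nipple, in line with the nipple's tilt, until it snaps in, and finish while still holding the canister pressed there against the spring. Leave the tumbler, the glue jar and the board eraser where they are.

Things in the scene. Friction and masses are not known exactly. Their poses are not given: they have to be found in the camera images.
- launcher: Water-rocket launcher, fixed: plywood plate 150 x 330 x 12 mm (x -75..75, y -130..200 mm about the origin, which lies on the table). x to its back (away from the robot), y to its left. Nipple's foot at x 0, y -40, z 66 mm on a 60 mm wide aluminium head; lever pivot at x 0, y 50, z 50 mm, between cheeks 58 mm high; clear bottle rocket, 250 mm tall, 64 mm wide, at x 45, y 165 mm.
- lever (a joint): Cam lever: dark steel bar, 10 mm thick, with a black cross grip (40 mm wide, 14 mm thick) 70 mm from the pivot; turns about the launcher's y. 0: leans 0.5 rad to the front (towards the robot), shutter shut; 1.0: leans 0.5 rad to the back (launcher +x), shutter open. Needs 2 to 4 N at the bar or grip; stays where left; geared to the shutter.
- lever_grip (a point): Middle of the lever's black cross grip, 70 mm from the pivot.
- shutter_plate (a point): Top centre of the steel shutter plate (54 x 30 x 4 mm), which covers the nipple 5 mm above its tip while the lever is at 0, and slides 50 mm to the launcher's right (-y) when the lever is flipped.
- nipple_tip (a point): Tip of the brass nipple: a round stem of 14 mm diameter with a narrower rounded head, standing 26 mm out of its head's flat face. Its z axis points out along the stem: tilted 25 degrees from vertical to the launcher's front (-x); y is the launcher's y. The tip moves with the nipple.
- nipple (a joint): How far the nipple is pressed in along its axis, in m: 0 out, 0.010 hard stop. It resists with 3 N at first, rising to about 13 N at 0.0035, then snaps through: the push falls to about 8 N at 0.008 and 5 N at the stop. Let go, it springs back out. Snapped in: beyond 0.007. A steel tell-tale pin then stands 4 mm farther out of the left side of the nipple's head.
- canister_center (a point): Loose air canister standing on the table; point half-way up, 42 mm above its underside, z up its axis. 84 mm tall, 0.15 to 0.3 kg. Lower end: dark steel coupler, 36 mm wide, 24 mm high, with a socket in its underside, 17 mm wide, 14 mm deep, that goes over the nipple (its flat end pushes the tip). Above: aluminium tube, 28 mm wide, to 74 mm. Fingertips can bear on the step at 24 mm.
- tumbler: Clear plastic tumbler, bystander, 72 mm diameter, 75 mm tall, origin under its centre.
- glue_jar: White jar with a screw lid, bystander, 56 mm diameter, 70 mm tall, origin under its centre.
- eraser: Board eraser, bystander, 45 x 90 x 34 mm, origin under its centre.
There are look-alikes about, which are no part of the job. Leave any blue look-alike of the part that bears canister_center alone.

How it is judged:
By the outcome, as a careful person would: the job done as asked, in the order asked, and still so for the second after the job is handed in, while the arm keeps its last pose, push and grip.
It also fails if it takes over 54 s, if anything falls off the work surface, if the arm or the gripper's body presses on something with over 40 N, if the wrist force passes 120 N, or if a joint passes its speed limit or range.

### The arm

A 6-joint arm with a two-finger parallel gripper is mounted at the origin on the work surface. World frame = base frame: x ahead of the robot, y to its left, z up, the work surface at z = 0. Lengths are in m, angles in rad, forces in N, time in s.
With the tool pointing down it reaches from about 0.35 to 0.8 m from the base axis. Payload 7.3 kg.
Tool frame: the origin (TCP) lies between the finger pads; the fingertips stand manip.finger_overhang ahead of it and the grasp point (between the pads) is the TCP (manip.finger_overhang is the distance from the TCP to the fingertips, in m); y points along the fingers, z is the direction in which the jaws open and shut, and the axes are right-handed (so a half turn about y gives the same grasp; the last joint's range is limited). The gripper opens to 85 mm and grips with 20 to 120 N. Pads are 22 mm wide; open, the fingers measure 114 mm over their backs; the gripper's body (76 mm by 85 mm) begins 54 mm behind the grasp point. The pads swing forward as they close: fully open they stand 13 mm farther back than shut.
Start: joints at [-1.336, 0.342, 1.524, -0, 1.275, -0.146], TCP at [0.195, -0.487, 0.25] pointing down, gripper open.
Joint ranges: [-2.53, 2.53], [-0.77, 2.02], [0.04, 2.7], [-1, 4.14], [0.28, 2.66], [-3.11, 3.11]. Speed limits (rad/s): [2.57, 2.57, 3.14, 3.14, 3.14, 3.14].

### API

Orientations are given as a rotation vector (axis times angle).
In Python, from bench import readout, camera, get_calibration, job_done, finder, manip gives the robot as it stands. The module is installed in compiled form; this text tells all that it offers.
- The arm moves only by the tool arm_command, never from a script. Its argument "rows" is a list of rows, each an object with "jaw": the finger opening in mm, from 0 to 85.4; "dp": the shift along the tool's x, y, z in mm, a list of three; "twist": the turn, a rotation vector about the tool's x, y, z in rad, a list of three. A call has 1 to 10 rows; each row shifts and turns the commanded pose from where the row before left it, along the tool's axes as they then stand; what a row does not reach is not made up. A row lasts 1/12 s, in which the tool goes at most 41.7 mm and 7.16 degrees, less where a joint would pass 70% of its speed; a pose out of reach is approached as far as the arm can. A call with a gripper value outside its range is refused whole. The fingers move at their own pace and stop on an object; the grip force is fixed at half the most. Time passes only in rows, so rows that do not move let the fingers close. It gives the time, the measured TCP pose, the force and the opening at its end, in the units of the state.
- readout.sense(): the state, without advancing time (a new reading comes with each control period).
- camera(name): name is "scene" or "top"; returns (picture, depth): 400x640x3 uint8, red, green, blue; 400x640 float32, m along the optical axis (not along the pixel's ray), 0 where there is no reading.
- get_calibration(name): a dict with "fx", "fy", "cx", "cy" (pixels), "world_from_camera" (4x4, takes a point from camera to world coordinates). Camera axes: x right, y down, z forward; pixel columns grow to the right and rows downward; lengths in m; the calibration is good to about 2 mm. A picture is of the moment at which its call begins. get_calibration takes no time and is no camera call.
- job_done(): hands the job in, once; it reports no verdict.
Trained networks look in the newest picture that a camera, given by its name, has taken for a name from the list of things; names that differ only in an ending like _2 or _b are one class to them, and where a whole thing is asked for, a point or a joint stands for the part that bears it (a point fixed in the world has none). Each returns a list of dicts, best first, with "confidence" (0 to 1); they miss things now and then, are a little off and sometimes report something else, mostly with a low value. They report only what shows in the picture. A call takes as long as a camera call. They do not tell look-alikes from the thing itself.
- finder.search_frame(label, camera): "position" ([x, y, z] in m, in world coordinates, good to about 4 mm: the middle of the surface that is visible of it).
- finder.landmark_of(label, camera): "position" ([x, y, z] in m, in world coordinates, good to about 4 mm: a listed point, or the origin of a listed thing).
The state is a dict: "time_s": time; "q": joint angles; "qvel": joint speeds; "joint_torque": joint torques, N m; "tcp_pos": TCP position; "ee_rot": TCP orientation; "wrist_force": force on the tool from outside, world axes, zero at the start; "ft_torque": the same for the moment, N m; "finger_gap": opening from 0.0 (shut) to 1.0 (fully open).
Only numpy, scipy, OpenCV 4.12 (cv2) and the standard library are available. Lean on these libraries where they do the work, as an engineer would, in place of code of your own. Each camera call takes 0.05 s, during which the arm holds its last target. There are 200 camera calls.

## Working session

There is one attempt and no reset: what is moved stays moved. The work goes in short steps, Python scripts to look and compute and a tool call to move; the robot and the scene stay as the last step left them, time stands still between calls to the robot, and variables do not carry over. Pictures are saved under pics/ and viewed, about 8 in all and at most 12, crops included, and the job is handed in when it is done.

Besides the shell and the picture viewer there is one more tool, called by a JSON object that holds its "fn" and its "kwargs", one argument or row to a line. arm_command: Moves the arm, as the interface text tells. Its arguments: {"type":"object","properties":{"rows":{"type":"array"}},"required":["rows"]}

```bash
mkdir -p pics; python3 - <<'E'
from bench import *
import cv2,numpy as np
s=readout.sense();print({k:np.round(v,3).tolist() for k,v in s.items()}, manip.finger_overhang)
ims=[]
for c in("scene","top"):
    im,d=camera(c); np.savez(f"{c}.npz",im=im,d=d); cv2.imwrite(f"pics/{c}0.png",im[:,:,::-1])
    print(c,np.round(get_calibration(c)["world_from_camera"],3).tolist(),get_calibration(c)["fx"])
    K=get_calibration(c);W=np.linalg.inv(K["world_from_camera"])
    for l in("launcher","lever_grip","shutter_plate","nipple_tip","canister_center","tumbler","glue_jar","eraser"):
        for r in finder.landmark_of(l,c)[:3]:
            p=W@np.r_[r["position"],1]
            print(c,l,np.round(r["position"],3),round(r["confidence"],2),"px",int(K["fx"]*p[0]/p[2]+K["cx"]),int(K["fy"]*p[1]/p[2]+K["cy"]))
E
```

```text
{'time_s': 0.0, 'q': [-1.336, 0.343, 1.525, -0.0, 1.275, -0.146], 'qvel': [-0.001, 0.002, 0.0, -0.001, 0.001, 0.0], 'joint_torque': [-0.001, -43.368, -24.601, -0.0, 0.008, -0.0], 'tcp_pos': [0.195, -0.487, 0.25], 'ee_rot': [-0.388, 2.015, -2.011], 'wrist_force': [0.722, 0.001, -0.362], 'ft_torque': [-0.02, -0.017, -0.046], 'finger_gap': 1.0} 0.019
scene [[0.336, 0.71, -0.62, 1.089], [0.942, -0.259, 0.213, -0.261], [-0.009, -0.655, -0.755, 0.711], [0.0, 0.0, 0.0, 1.0]] 396.2414151787679
scene launcher [ 0.584  0.104 -0.001] 0.93 px 398 203
scene lever_grip [0.571 0.167 0.119] 0.63 px 429 156
scene shutter_plate [0.567 0.064 0.108] 0.95 px 384 170
scene canister_center [ 0.464 -0.282  0.039] 0.74 px 221 199
scene canister_center [ 0.49  -0.366  0.039] 0.56 px 184 217
scene tumbler [ 0.69  -0.299  0.003] 0.6 px 237 295
scene glue_jar [ 0.778 -0.07   0.002] 0.62 px 363 298
scene eraser [ 0.369 -0.089  0.001] 0.71 px 292 162
top [[0.046, -0.978, 0.202, 0.389], [-0.999, -0.046, 0.006, -0.101], [0.003, -0.202, -0.979, 1.06], [0.0, 0.0, 0.0, 1.0]] 474.88505111134657
top launcher [ 0.585  0.111 -0.001] 0.82 px 236 204
top lever_grip [0.574 0.168 0.115] 0.47 px 197 198
top canister_center [ 0.466 -0.277  0.042] 0.68 px 409 264
top canister_center [ 0.483 -0.36   0.039] 0.53 px 448 258
top tumbler [ 0.692 -0.296 -0.005] 0.7 px 415 168
top glue_jar [ 0.779 -0.07  -0.001] 0.55 px 320 127
top eraser [ 0.369 -0.092  0.002] 0.83 px 320 306
```

```bash
python3 - <<'E'
import cv2,numpy as np
a=cv2.imread("pics/scene0.png");t=cv2.imread("pics/top0.png")
c1=cv2.resize(a[110:290,140:500],(800,400),interpolation=cv2.INTER_CUBIC)
c2=cv2.resize(t[90:320,130:490],(800,511),interpolation=cv2.INTER_CUBIC)
cv2.imwrite("pics/c1.png",c1);cv2.imwrite("pics/c2.png",c2)
E
```

```text
(no output)
```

View pics/c1.png

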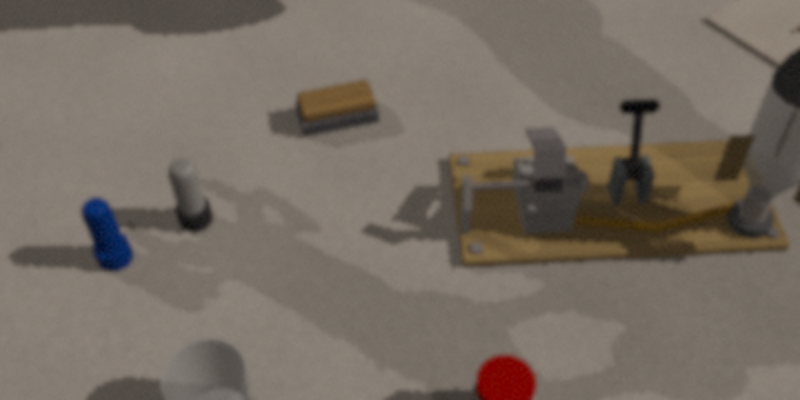

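View pics/c2.png

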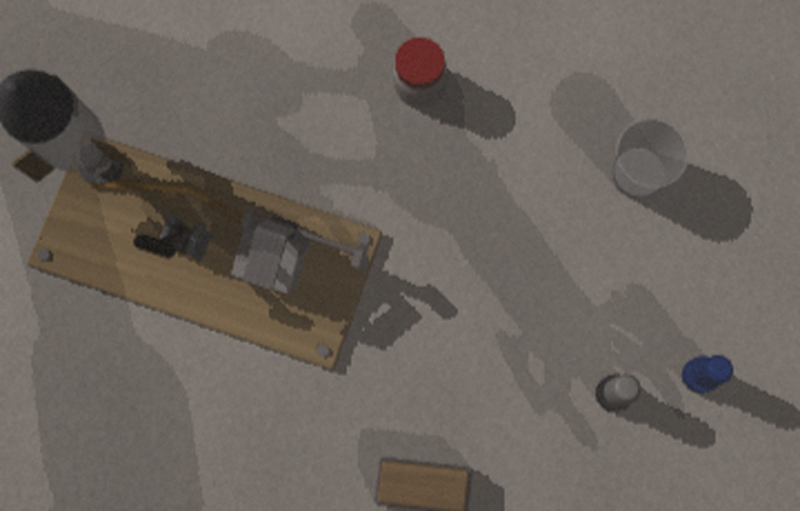

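The grey canister (crop 2 about (618,392), px (409,264)) with a dark steel coupler fits the description. The blue one beside it ((708,373), px (448,258)) is the look-alike and stays. The lever leans to the front and the shutter is shut. Next I work out the launcher's yaw from the plate corners.

```bash
cat > h.py <<'E'
from bench import *
import cv2,numpy as np
from scipy.spatial.transform import Rotation as R
def ray(c,u,v,z):
    K=get_calibration(c);T=np.array(K["world_from_camera"])
    d=T[:3,:3]@[(u-K["cx"])/K["fx"],(v-K["cy"])/K["fy"],1];o=T[:3,3]
    return o+d*(z-o[2])/d[2]
def proj(c,p):
    K=get_calibration(c);q=np.linalg.inv(K["world_from_camera"])@np.r_[p,1]
    return np.array([K["fx"]*q[0]/q[2]+K["cx"],K["fy"]*q[1]/q[2]+K["cy"]])
def cloud(c,d):
    K=get_calibration(c);T=np.array(K["world_from_camera"]);v,u=np.mgrid[:400,:640]
    P=np.stack([(u-K["cx"])/K["fx"]*d,(v-K["cy"])/K["fy"]*d,d],-1)
    return P@T[:3,:3].T+T[:3,3]
E
python3 - <<'E'
from h import *
for n,(x,y) in dict(fr=(334,370),fl=(28,263),br=(381,234),bl=(108,140)).items():
    print(n,np.round(ray("top",x/2.222+130,y/2.222+90,.012),4))
z=np.load("top.npz");P=cloud("top",z["d"]);im=z["im"]
hsv=cv2.cvtColor(im,cv2.COLOR_RGB2HSV)
m=(P[...,2]>.007)&(P[...,2]<.018)&(z["d"]>0)&(P[...,1]>-.1)
m=cv2.morphologyEx(m.astype(np.uint8),cv2.MORPH_OPEN,np.ones((3,3)))
pts=P[m>0][:,:2].astype(np.float32);r=cv2.minAreaRect(pts);print(len(pts),r,cv2.boxPoints(r))
z=np.load("scene.npz");P=cloud("scene",z["d"])
for c in("top","scene"):
    z=np.load(c+".npz");P=cloud(c,z["d"])
    for n,q in dict(can=(.465,-.28),blue=(.486,-.363)).items():
        m=(np.hypot(P[...,0]-q[0],P[...,1]-q[1])<.035)&(P[...,2]>.03)&(z["d"]>0);print(c,n,m.sum(),P[m].mean(0).round(4),P[m].max(0).round(3),P[m].min(0).round(3), z["im"][m].mean(0).round())
E
```

```text
fr [0.4715 0.0025 0.012 ]
fl [0.5645 0.3179 0.012 ]
br [ 0.6111 -0.0361  0.012 ]
bl [0.6971 0.2515 0.012 ]
7364 ((0.5642271041870117, 0.2947158217430115), (0.24307169020175934, 0.6660663485527039), 6.457622528076172) [[ 0.4060067   0.611967  ]
 [ 0.48091805 -0.0498733 ]
 [ 0.7224475  -0.02253538]
 [ 0.64753616  0.63930494]]
top can 183 [ 0.4606 -0.2711  0.0746] [ 0.474 -0.261  0.088] [ 0.449 -0.288  0.031] [90. 87. 84.]
top blue 208 [ 0.4824 -0.3558  0.0717] [ 0.497 -0.345  0.087] [ 0.47  -0.372  0.032] [45. 51. 79.]
scene can 282 [ 0.4704 -0.2746  0.0642] [ 0.478 -0.261  0.089] [ 0.453 -0.289  0.03 ] [95. 90. 85.]
scene blue 316 [ 0.492  -0.3594  0.0645] [ 0.499 -0.347  0.087] [ 0.474 -0.374  0.03 ] [25. 44. 83.]
```

```bash
cat >> h.py <<'E'
yaw=np.deg2rad(-16.3);O=np.array([.582,.1065,0])
XL=np.array([np.cos(yaw),np.sin(yaw),0]);YL=np.array([-np.sin(yaw),np.cos(yaw),0]);Z=np.array([0,0,1.])
def L(x,y,z): return O+(XL*x+YL*y)/1000+Z*z/1000
DOWN=R.from_matrix(np.stack([-YL,-Z,XL],1))
def st(): 
    s=readout.sense();return s,np.array(s["tcp_pos"]),R.from_rotvec(s["ee_rot"])
E
python3 - <<'E'
from h import *
s,p,r=st();print(r.as_matrix().round(3))
for D in(DOWN,DOWN*R.from_rotvec([0,np.pi,0])):
    print("twist",(r.inv()*D).as_rotvec().round(3)," dp in that frame mm to lever front:",(D.inv().apply(L(-85,50,250)-p)*1000).round(1))
# compare model points with picture
for c in("scene","top"):
    im=np.load(c+".npz")["im"][:,:,::-1].copy()
    for q in [(-75,-130,12),(75,-130,12),(75,200,12),(-75,200,12)]+[(-33.6,30+20*k,111.4) for k in range(3)]+[(-11,-40,98)]:
        u=proj(c,L(*q)); cv2.circle(im,tuple(np.round(u*8).astype(int)),8,(0,0,255),-1,shift=3)
    y0,x0=(130,320) if c=="scene" else (120,120)
    im=im[y0:y0+140,x0:x0+190];im=cv2.resize(im,(800,590),interpolation=cv2.INTER_CUBIC)
    cv2.imwrite(f"pics/m_{c}.png",im)
a=np.hstack([cv2.resize(cv2.imread(f"pics/m_{c}.png"),(400,295)) for c in("scene","top")]);cv2.imwrite("pics/m.png",a)
E
```

```text
[[-0.928  0.     0.372]
 [-0.372 -0.    -0.928]
 [ 0.    -1.     0.   ]]
twist [-0.    -0.905  0.   ]  dp in that frame mm to lever front: [-7.286e+02  3.000e-01  1.196e+02]
twist [-0.     2.236 -0.   ]  dp in that frame mm to lever front: [ 7.286e+02  3.000e-01 -1.196e+02]
```

View pics/m.png

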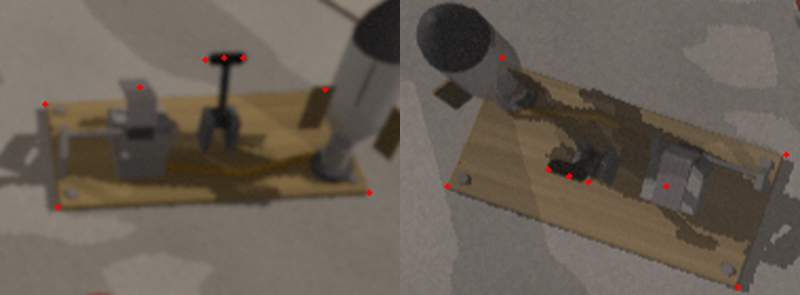

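The model fits the picture within about 5 mm: plate corners are on their marks and the grip at crop px (570,170) lies close to the dark bar. Now I turn and move over to the lever.

{"fn": "arm_command", "kwargs": {
  "rows": [
    {"jaw": 0,"dp": [0,0,0],"twist": [0,-0.113,0]},
    {"jaw": 0,"dp": [0,0,0],"twist": [0,-0.113,0]},
    {"jaw": 0,"dp": [0,0,0],"twist": [0,-0.113,0]},
    {"jaw": 0,"dp": [0,0,0],"twist": [0,-0.113,0]},
    {"jaw": 0,"dp": [0,0,0],"twist": [0,-0.113,0]},
    {"jaw": 0,"dp": [0,0,0],"twist": [0,-0.113,0]},
    {"jaw": 0,"dp": [0,0,0],"twist": [0,-0.113,0]},
    {"jaw": 0,"dp": [0,0,0],"twist": [0,-0.114,0]}
  ]
}}

```text
time_s: 1.57
tcp_pos: [0.1951, -0.4874, 0.2503]
ee_rot: [-1.064, 1.412, -1.412]
wrist_force: [0.1, 0.3, 0.5]
finger_gap: -0.002
```

{"fn": "arm_command", "kwargs": {
  "rows": [
    {"jaw": 0,"dp": [-36,0,6],"twist": [0,0,0]},
    {"jaw": 0,"dp": [-36,0,6],"twist": [0,0,0]},
    {"jaw": 0,"dp": [-36,0,6],"twist": [0,0,0]},
    {"jaw": 0,"dp": [-36,0,6],"twist": [0,0,0]},
    {"jaw": 0,"dp": [-36,0,6],"twist": [0,0,0]},
    {"jaw": 0,"dp": [-36,0,6],"twist": [0,0,0]},
    {"jaw": 0,"dp": [-36,0,6],"twist": [0,0,0]},
    {"jaw": 0,"dp": [-36,0,6],"twist": [0,0,0]},
    {"jaw": 0,"dp": [-36,0,6],"twist": [0,0,0]},
    {"jaw": 0,"dp": [-36,0,6],"twist": [0,0,0]}
  ]
}}

```text
time_s: 2.4
tcp_pos: [0.3543, -0.1572, 0.2506]
ee_rot: [-1.06, 1.415, -1.417]
wrist_force: [0.6, -0.4, -0.7]
finger_gap: 0.003
```

{"fn": "arm_command", "kwargs": {
  "rows": [
    {"jaw": 0,"dp": [-36,0,6],"twist": [0,0,0]},
    {"jaw": 0,"dp": [-36,0,6],"twist": [0,0,0]},
    {"jaw": 0,"dp": [-36,0,6],"twist": [0,0,0]},
    {"jaw": 0,"dp": [-36,0,6],"twist": [0,0,0]},
    {"jaw": 0,"dp": [-36,0,6],"twist": [0,0,0]},
    {"jaw": 0,"dp": [-36,0,6],"twist": [0,0,0]},
    {"jaw": 0,"dp": [-36,0,6],"twist": [0,0,0]},
    {"jaw": 0,"dp": [-36,0,6],"twist": [0,0,0]},
    {"jaw": 0,"dp": [-36,0,6],"twist": [0,0,0]},
    {"jaw": 0,"dp": [-36,0,6],"twist": [0,0,0]}
  ]
}}

```text
time_s: 3.23
tcp_pos: [0.5132, 0.1718, 0.2503]
ee_rot: [-1.061, 1.415, -1.416]
wrist_force: [-0.2, -0.4, 0.7]
finger_gap: 0.0
```

```bash
cat > g.py <<'E'
from h import *
def to(*q):
    s,p,r=st();print("t",round(s["time_s"],2),"launcher frame tcp",(np.array([(p-O)@XL,(p-O)@YL,p[2]])*1000).round(1),"F",np.round(s["wrist_force"],1),"gap",round(s["finger_gap"],3),"tilt err",(r.inv()*DOWN).as_rotvec().round(3))
    if q: print("dp",(r.inv().apply(L(*q)-p)*1000).round(1))
E
python3 -c "
from g import *
to(-85,50,112)"
```

```text
t 3.23 launcher frame tcp [-84.4  43.3 250.3] F [-0.2 -0.4  0.7] gap 0.0 tilt err [-0. -0.  0.]
dp [ -6.7 138.3  -0.7]
```

{"fn": "arm_command", "kwargs": {
  "rows": [
    {"jaw": 0,"dp": [-8,34,0],"twist": [0,0,0]},
    {"jaw": 0,"dp": [0,34,0],"twist": [0,0,0]},
    {"jaw": 0,"dp": [0,34,0],"twist": [0,0,0]},
    {"jaw": 0,"dp": [0,34,0],"twist": [0,0,0]},
    {"jaw": 0,"dp": [0,0,15],"twist": [0,0,0]},
    {"jaw": 0,"dp": [0,0,10],"twist": [0,0,0]},
    {"jaw": 0,"dp": [0,0,10],"twist": [0,0,0]},
    {"jaw": 0,"dp": [0,0,10],"twist": [0,0,0]}
  ]
}}

```text
time_s: 3.9
tcp_pos: [0.5595, 0.1648, 0.1156]
ee_rot: [-1.059, 1.415, -1.416]
wrist_force: [-2.9, 1.8, 2.0]
finger_gap: -0.002
```

{"fn": "arm_command", "kwargs": {
  "rows": [
    {"jaw": 0,"dp": [0,0,8],"twist": [0,0,0]},
    {"jaw": 0,"dp": [0,0,8],"twist": [0,0,0]},
    {"jaw": 0,"dp": [0,0,8],"twist": [0,0,0]},
    {"jaw": 0,"dp": [0,0,8],"twist": [0,0,0]}
  ]
}}

```text
time_s: 4.23
tcp_pos: [0.5897, 0.1557, 0.1148]
ee_rot: [-1.06, 1.415, -1.416]
wrist_force: [-1.4, 1.0, 0.4]
finger_gap: -0.004
```

```bash
python3 -c "
from g import *
to(0,50,114)
ims=[]
for c,(y,x) in dict(scene=(110,300),top=(110,110)).items():
    im,_=camera(c);ims.append(cv2.resize(im[y:y+150,x:x+200,::-1],(400,300),interpolation=cv2.INTER_CUBIC))
cv2.imwrite('pics/l1.png',np.hstack(ims))"
```

```text
t 4.23 launcher frame tcp [ -6.4  49.4 114.8] F [-1.4  1.   0.4] gap -0.004 tilt err [-0.001 -0.001 -0.   ]
dp [-0.6  0.9  6.4]
```

View pics/l1.png

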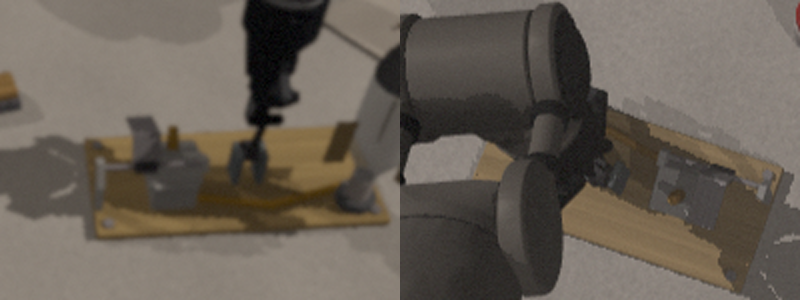

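The lever is following the fingers. The shutter (left crop (143,125)) has already slid partly off the brass nipple at (173,135). I keep pushing in small steps until the end stop shows in the force.

{"fn": "arm_command", "kwargs": {
  "rows": [
    {"jaw": 0,"dp": [0,0,4],"twist": [0,0,0]},
    {"jaw": 0,"dp": [0,0,4],"twist": [0,0,0]},
    {"jaw": 0,"dp": [0,0,3],"twist": [0,0,0]}
  ]
}}

```text
time_s: 4.58
tcp_pos: [0.5993, 0.1527, 0.114]
ee_rot: [-1.062, 1.416, -1.416]
wrist_force: [-2.0, 0.6, -0.5]
finger_gap: 0.001
```

{"fn": "arm_command", "kwargs": {
  "rows": [
    {"jaw": 0,"dp": [0,0,2],"twist": [0,0,0]},
    {"jaw": 0,"dp": [0,0,2],"twist": [0,0,0]}
  ]
}}

```text
time_s: 4.75
tcp_pos: [0.6033, 0.1516, 0.1142]
ee_rot: [-1.061, 1.416, -1.416]
wrist_force: [-2.0, -0.1, -0.8]
finger_gap: 0.003
```

{"fn": "arm_command", "kwargs": {
  "rows": [
    {"jaw": 0,"dp": [0,0,2],"twist": [0,0,0]},
    {"jaw": 0,"dp": [0,0,2],"twist": [0,0,0]}
  ]
}}

```text
time_s: 4.92
tcp_pos: [0.6068, 0.1506, 0.1142]
ee_rot: [-1.062, 1.417, -1.415]
wrist_force: [-7.5, 2.3, 1.0]
finger_gap: -0.0
```

{"fn": "arm_command", "kwargs": {
  "rows": [
    {"jaw": 0,"dp": [0,0,2],"twist": [0,0,0]}
  ]
}}

```text
time_s: 5.0
tcp_pos: [0.6072, 0.1505, 0.1139]
ee_rot: [-1.065, 1.42, -1.414]
wrist_force: [-12.5, 3.6, 4.9]
finger_gap: -0.002
```

The end stop is reached (force rises to 13 N while the fingers stop moving). I back off, raise the arm and look.

{"fn": "arm_command", "kwargs": {
  "rows": [
    {"jaw": 0,"dp": [0,0,-10],"twist": [0,0,0]},
    {"jaw": 0,"dp": [0,0,-20],"twist": [0,0,0]},
    {"jaw": 0,"dp": [0,-35,-15],"twist": [0,0,0]},
    {"jaw": 0,"dp": [0,-35,0],"twist": [0,0,0]},
    {"jaw": 40,"dp": [36,-35,-5],"twist": [0,0,0]},
    {"jaw": 85,"dp": [36,-30,-5],"twist": [0,0,0]},
    {"jaw": 85,"dp": [36,0,-5],"twist": [0,0,0]},
    {"jaw": 85,"dp": [36,0,-5],"twist": [0,0,0]},
    {"jaw": 85,"dp": [36,0,-5],"twist": [0,0,0]},
    {"jaw": 85,"dp": [36,0,-5],"twist": [0,0,0]}
  ]
}}

```text
time_s: 5.83
tcp_pos: [0.4803, -0.0282, 0.2405]
ee_rot: [-1.059, 1.413, -1.417]
wrist_force: [0.2, -1.0, -0.8]
finger_gap: 0.845
```

```bash
python3 - <<'E'
from g import *
to()
ims=[]
for c,(y,x) in dict(scene=(110,300),top=(110,110)).items():
    im,d=camera(c);np.savez(c+"2.npz",im=im,d=d);ims.append(cv2.resize(im[y:y+150,x:x+200,::-1],(400,300),interpolation=cv2.INTER_CUBIC))
    for l in("nipple_tip","lever_grip","shutter_plate","canister_center"):
        for r in finder.landmark_of(l,c)[:2]:
            p=np.array(r["position"]);print(c,l,p.round(4),round(r["confidence"],2),"L:",(np.array([(p-O)@XL,(p-O)@YL,p[2]])*1000).round(1))
cv2.imwrite('pics/l2.png',np.hstack(ims))
for c in("scene2","top2"):
    z=np.load(c+".npz");P=cloud(c[:-1],z["d"]);h=cv2.cvtColor(z["im"],cv2.COLOR_RGB2HSV)
    D=P-L(-5,-40,85);m=(np.linalg.norm(D,axis=-1)<.022)&(h[...,1]>110)&(P[...,2]>.072)
    Q=P[m]-O;print(c,m.sum(),[(np.array([f(Q@XL),f(Q@YL),f(Q[:,2])])*1000).round(1) for f in(np.mean,np.min,np.max)] if m.any() else '')
p=np.array(readout.sense()["tcp_pos"]);print("canister dp",(DOWN.inv().apply(np.array([.4638,-.2765,.12])-p)*1000).round(1))
E
```

```text
t 5.83 launcher frame tcp [ -59.8 -157.8  240.5] F [ 0.2 -1.  -0.8] gap 0.845 tilt err [-0.003 -0.     0.   ]
scene lever_grip [0.6285 0.1495 0.1128] 0.75 L: [ 32.6  54.3 112.8]
scene lever_grip [0.5534 0.0238 0.1061] 0.27 L: [ -4.2 -87.4 106.1]
scene shutter_plate [0.5551 0.0237 0.109 ] 0.92 L: [ -2.6 -87.  109. ]
scene canister_center [ 0.4666 -0.2788  0.038 ] 0.77 L: [  -2.6 -402.2   38. ]
scene canister_center [ 0.4896 -0.3632  0.0389] 0.67 L: [  43.1 -476.8   38.9]
top lever_grip [0.6294 0.1475 0.1129] 0.56 L: [ 34.   52.7 112.9]
top lever_grip [ 3.665e-01 -9.390e-02  2.000e-04] 0.47 L: [-1.506e+02 -2.528e+02  2.000e-01]
top canister_center [ 0.4639 -0.2749  0.0416] 0.76 L: [  -6.3 -399.2   41.6]
top canister_center [ 0.4816 -0.3606  0.0402] 0.62 L: [  34.7 -476.5   40.2]
scene2 49 [array([ -3.4, -39.1,  82.1]), array([ -8.9, -45.2,  72.1]), array([  3.3, -33.7,  92.8])]
top2 0 
canister dp [245.5 119.6  53.8]
```

View pics/l2.png

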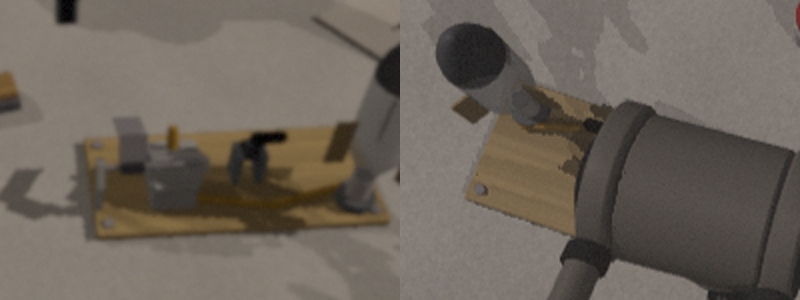

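The lever is fully back (grip at L (33,53,113)), and the shutter is off the brass nipple, which stands free at left crop (173,137). Now the grey canister.

{"fn": "arm_command", "kwargs": {
  "rows": [
    {"jaw": 85,"dp": [35,0,8],"twist": [0,0,0]},
    {"jaw": 85,"dp": [35,0,8],"twist": [0,0,0]},
    {"jaw": 85,"dp": [35,0,8],"twist": [0,0,0]},
    {"jaw": 85,"dp": [35,0,8],"twist": [0,0,0]},
    {"jaw": 85,"dp": [35,0,7],"twist": [0,0,0]},
    {"jaw": 85,"dp": [35,0,7],"twist": [0,0,0]},
    {"jaw": 85,"dp": [35,30,7],"twist": [0,0,0]},
    {"jaw": 85,"dp": [0,30,0],"twist": [0,0,0]},
    {"jaw": 85,"dp": [0,30,0],"twist": [0,0,0]},
    {"jaw": 85,"dp": [0,30,0],"twist": [0,0,0]}
  ]
}}

```text
time_s: 7.17
tcp_pos: [0.4632, -0.2731, 0.1215]
ee_rot: [-1.06, 1.416, -1.417]
wrist_force: [0.7, -0.1, -0.2]
finger_gap: 1.001
```

```bash
python3 - <<'E'
from g import *
to()
ims=[]
for c in("scene","top"):
    im,d=camera(c);np.savez(c+"3.npz",im=im,d=d)
    u=proj(c,[.464,-.276,.06]).astype(int);ims.append(cv2.resize(im[u[1]-50:u[1]+50,u[0]-50:u[0]+50,::-1],(400,400),interpolation=cv2.INTER_CUBIC))
    for l in("nipple_tip","canister_center"):
        for r in finder.landmark_of(l,c)[:2]:
            p=np.array(r["position"]);print(c,l,p.round(4),round(r["confidence"],2),"L:",(np.array([(p-O)@XL,(p-O)@YL,p[2]])*1000).round(1))
    P=cloud(c,d);h=cv2.cvtColor(im,cv2.COLOR_RGB2HSV)
    D=P-L(-5,-40,85);near=(np.linalg.norm(D,axis=-1)<.025)
    m=near&(h[...,1]>110)&(P[...,2]>.07)
    Q=P[m]-O;print(c,m.sum(),[(np.array([f(Q@XL),f(Q@YL),f(Q[:,2])])*1000).round(1) for f in(np.mean,np.min,np.max)] if m.any() else '')
n=[]
for c in("scene","top"):
    im=np.load(c+"3.npz")["im"];u=proj(c,L(-6,-40,80)).astype(int)
    im=im[u[1]-30:u[1]+30,u[0]-30:u[0]+30,::-1];im=cv2.resize(im,(400,400),interpolation=cv2.INTER_CUBIC)
    for k in((0,-40,66),(-11,-40,89.6)):
        w=(proj(c,L(*k))-u+30)*400/60;cv2.circle(im,tuple(w.astype(int)),3,(0,0,255),-1)
    n.append(im)
im=cv2.resize(np.vstack([np.hstack(ims),np.hstack(n)]),(600,600));cv2.imwrite('pics/c3.png',im)
p=np.array(readout.sense()["tcp_pos"]);print("canister dp",(DOWN.inv().apply(np.array([.4638,-.2755,.047])-p)*1000).round(1))
E
```

```text
t 7.17 launcher frame tcp [  -7.5 -397.7  121.5] F [ 0.7 -0.1 -0.2] gap 1.001 tilt err [-0.    -0.001  0.   ]
scene nipple_tip [0.5613 0.0699 0.0886] 0.46 L: [ -9.6 -40.9  88.6]
scene nipple_tip [0.6295 0.1514 0.114 ] 0.45 L: [ 33.   56.4 114. ]
scene canister_center [ 0.4901 -0.3634  0.0395] 0.81 L: [  43.7 -476.8   39.5]
scene canister_center [ 0.4663 -0.2789  0.0405] 0.75 L: [  -2.9 -402.4   40.5]
scene 54 [array([ -2.5, -38.9,  81. ]), array([ -9.8, -45.1,  70.5]), array([  3.9, -34. ,  93.1])]
top nipple_tip [0.5587 0.0749 0.0933] 0.45 L: [-13.5 -36.9  93.3]
top nipple_tip [ 7.771e-01 -6.980e-02  5.000e-04] 0.37 L: [ 236.7 -114.5    0.5]
top canister_center [ 0.4658 -0.2771  0.0399] 0.52 L: [  -3.9 -400.8   39.9]
top canister_center [ 0.6911 -0.2971 -0.003 ] 0.3 L: [ 218.  -356.8   -3. ]
top 31 [array([ -9. , -39.3,  86.1]), array([-16.1, -44.7,  72.5]), array([  0.1, -33.7,  93.5])]
canister dp [ 2.2 77.9  0.2]
```

View pics/c3.png

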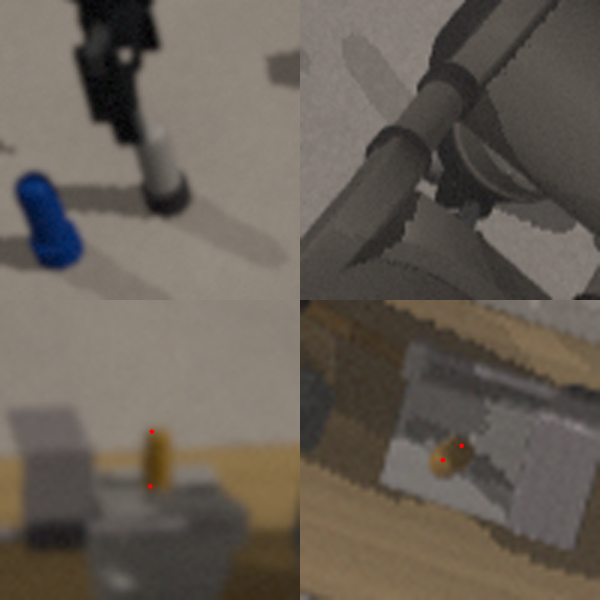

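Fingers stand over the grey canister (upper-left view (165,170)); the blue one is clear to the side. The nipple sits about 1-2 mm to +y of my model. Next, lower and grip.

{"fn": "arm_command", "kwargs": {
  "rows": [
    {"jaw": 85,"dp": [3,25,0],"twist": [0,0,0]},
    {"jaw": 85,"dp": [0,25,0],"twist": [0,0,0]},
    {"jaw": 85,"dp": [0,15,0],"twist": [0,0,0]},
    {"jaw": 85,"dp": [0,10,0],"twist": [0,0,0]},
    {"jaw": 0,"dp": [0,0,0],"twist": [0,0,0]},
    {"jaw": 0,"dp": [0,0,0],"twist": [0,0,0]},
    {"jaw": 0,"dp": [0,0,0],"twist": [0,0,0]},
    {"jaw": 0,"dp": [0,0,0],"twist": [0,0,0]},
    {"jaw": 0,"dp": [0,0,0],"twist": [0,0,0]},
    {"jaw": 0,"dp": [0,0,0],"twist": [0,0,0]}
  ]
}}

```text
time_s: 8.3
tcp_pos: [0.4628, -0.2763, 0.0493]
ee_rot: [-1.06, 1.414, -1.418]
wrist_force: [-0.6, -0.1, 5.5]
finger_gap: 0.313
```

{"fn": "arm_command", "kwargs": {
  "rows": [
    {"jaw": 0,"dp": [0,0,0],"twist": [0,0,0]},
    {"jaw": 0,"dp": [0,0,0],"twist": [0,0,0]},
    {"jaw": 0,"dp": [0,0,0],"twist": [0,0,0]},
    {"jaw": 0,"dp": [0,-5,0],"twist": [0,0,0]},
    {"jaw": 0,"dp": [0,-15,0],"twist": [0,0,0]},
    {"jaw": 0,"dp": [0,-30,0],"twist": [0,0,0]},
    {"jaw": 0,"dp": [0,-35,0],"twist": [0,0,0]},
    {"jaw": 0,"dp": [0,-35,0],"twist": [0,0,0]},
    {"jaw": 0,"dp": [0,-35,0],"twist": [0,0,0]}
  ]
}}

```text
time_s: 9.05
tcp_pos: [0.4616, -0.2753, 0.2047]
ee_rot: [-1.061, 1.417, -1.415]
wrist_force: [0.7, -0.8, -3.1]
finger_gap: 0.308
```

```bash
python3 - <<'E'
from g import *
to()
# target: tool tilted; canister axis a; TCP height above canister underside h
a=-XL*np.sin(np.deg2rad(25))+Z*np.cos(np.deg2rad(25))
for sg in(1,-1):
    T=DOWN*R.from_rotvec([sg*np.deg2rad(25),0,0]);print(sg,T.apply([0,1,0]),-a)
E
```

```text
t 9.05 launcher frame tcp [  -8.4 -400.3  204.7] F [ 0.7 -0.8 -3.1] gap 0.308 tilt err [ 0.001 -0.001 -0.   ]
1 [ 0.40563124 -0.11861488 -0.90630779] [ 0.40563124 -0.11861488 -0.90630779]
-1 [-0.40563124  0.11861488 -0.90630779] [ 0.40563124 -0.11861488 -0.90630779]
```

The canister is held (opening ≈ 27 mm, about 3 N of weight). Next I tilt by 25° and carry it over the nipple, with 50 mm of clearance along the axis.

{"fn": "arm_command", "kwargs": {
  "rows": [
    {"jaw": 0,"dp": [0,0,0],"twist": [0.109,0,0]},
    {"jaw": 0,"dp": [0,0,0],"twist": [0.109,0,0]},
    {"jaw": 0,"dp": [0,0,0],"twist": [0.109,0,0]},
    {"jaw": 0,"dp": [0,0,0],"twist": [0.109,0,0]},
    {"jaw": 0,"dp": [-30,0,-5],"twist": [0,0,0]},
    {"jaw": 0,"dp": [-30,0,-5],"twist": [0,0,0]},
    {"jaw": 0,"dp": [-30,0,-5],"twist": [0,0,0]},
    {"jaw": 0,"dp": [-30,0,-5],"twist": [0,0,0]}
  ]
}}

```text
time_s: 9.72
tcp_pos: [0.4777, -0.1544, 0.1946]
ee_rot: [-0.777, 1.039, -1.629]
wrist_force: [0.3, 0.0, -3.2]
finger_gap: 0.314
```

{"fn": "arm_command", "kwargs": {
  "rows": [
    {"jaw": 0,"dp": [-30,0,-4],"twist": [0,0,0]},
    {"jaw": 0,"dp": [-30,0,-4],"twist": [0,0,0]},
    {"jaw": 0,"dp": [-30,0,-4],"twist": [0,0,0]},
    {"jaw": 0,"dp": [-30,0,-4],"twist": [0,0,0]},
    {"jaw": 0,"dp": [-30,0,-4],"twist": [0,0,0]},
    {"jaw": 0,"dp": [-30,0,-4],"twist": [0,0,0]},
    {"jaw": 0,"dp": [-30,0,-4],"twist": [0,0,0]},
    {"jaw": 0,"dp": [-30,4,-4],"twist": [0,0,0]},
    {"jaw": 0,"dp": [0,0,0],"twist": [0,0,0]}
  ]
}}

```text
time_s: 10.47
tcp_pos: [0.52, 0.0867, 0.177]
ee_rot: [-0.778, 1.036, -1.624]
wrist_force: [-1.1, -1.2, -1.8]
finger_gap: 0.313
```

```bash
cat > i.py <<'E'
from g import *
A=-XL*np.sin(np.deg2rad(25))+Z*np.cos(np.deg2rad(25));TIL=DOWN*R.from_rotvec([np.deg2rad(25),0,0])
TIP=L(-11.5,-38.8,89.6)
def chk():
    s,p,r=st();to();print("rot err",(r.inv()*TIL).as_rotvec().round(4),"dp to contact (tool)",(r.inv().apply(TIP+A*.035-p)*1000).round(1),"q",np.round(s["q"],2))
def pic(name):
    s,p,r=st();ims=[]
    for c in("scene","top"):
        im,d=camera(c);np.savez(name+c+".npz",im=im,d=d);u=proj(c,TIP+A*.01).astype(int)
        im=cv2.resize(im[u[1]-35:u[1]+35,u[0]-35:u[0]+35,::-1],(400,400),interpolation=cv2.INTER_CUBIC)
        b=p-r.apply([0,1,0])*-.049
        for k,col in((TIP,(0,0,255)),(TIP-A*.026,(0,0,255)),(b,(0,255,0)),(p+r.apply([0,-1,0])*.035,(0,255,0))):
            w=(proj(c,k)-u+35)*400/70;cv2.circle(im,tuple(w.astype(int)),2,col,-1)
        ims.append(im)
    cv2.imwrite(f"pics/{name}.png",np.hstack(ims))
E
python3 -c "
from i import *
chk();pic('p1')"
```

```text
t 10.47 launcher frame tcp [-54.  -36.4 177. ] F [-1.1 -1.2 -1.8] gap 0.313 tilt err [-0.436  0.003 -0.002]
rot err [ 0.0003  0.0029 -0.0022] dp to contact (tool) [ 2.5 62.2  1.6] q [ 0.11  0.27  1.95 -0.32  0.54  0.63]
```

View pics/p1.png

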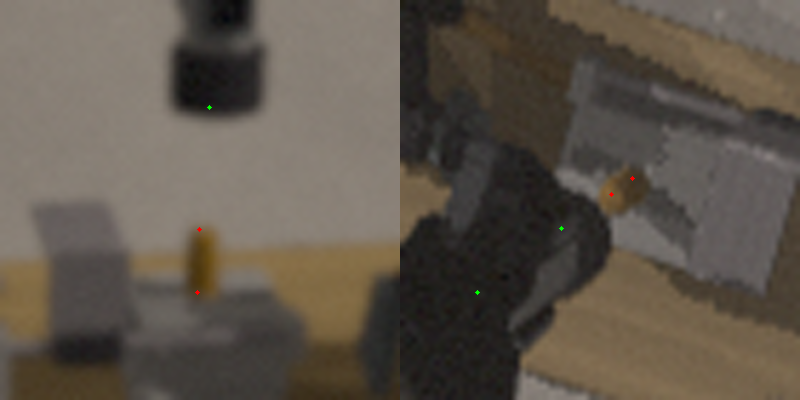

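The coupler hangs above the nipple. In the left view its centre is at px 217 and the nipple at 202, so it is about 4 mm too far to +y. I get the exact offset by fitting cylinders to the depth.

```bash
cat >> i.py <<'E'
from scipy.optimize import least_squares
B=TIL.as_matrix()  # cols: tool x,y,z
def fitcyl(P,o,rad,lo,hi,tol=.008):
    # P points, o start point on axis, fit offset along tool x,z ; axial coordinate = up along A
    q=(P-o)@B; ax=-q[:,1]; d=np.hypot(q[:,0],q[:,2]); m=(ax>lo)&(ax<hi)&(d<rad+tol); q=q[m]
    f=lambda t: np.hypot(q[:,0]-t[0],q[:,2]-t[1])-rad
    r=least_squares(f,[0,0],loss="soft_l1",f_scale=.001)
    return r.x*1000, m.sum(), np.abs(f(r.x)).mean()*1000, ax[m]
def rel(name,cams=("scene",)):
    s,p,r=st()
    for c in cams:
        z=np.load(name+c+".npz");P=cloud(c,z["d"])[z["d"]>0]
        for nm,a in dict(nip=(TIP,.007,-.023,-.007,.006),coup=(p-A*.047,.018,.004,.018,.006),tube=(p-A*.047,.014,.058,.073,.004)).items():
            x,n,e,ax=fitcyl(P,*a);print(c,nm,"off tool x,z",x.round(2),n,round(e,2))
        q=(P-p)@B;d=np.hypot(q[:,0]+.003,q[:,2]);m=(d<.022)&(q[:,1]>.02)&(q[:,1]<.06);print("axial below tcp pct",np.percentile(q[m,1]*1000,[80,95,98,100]).round(1))
E
python3 - <<'E'
from i import *
rel("p1",("scene","top"))
z=np.load("p1scene.npz");u=proj("scene",TIP+A*.01).astype(int);g=cv2.cvtColor(z["im"],cv2.COLOR_RGB2GRAY)
h=cv2.cvtColor(z["im"],cv2.COLOR_RGB2HSV)[...,1]
for rr in(45,80,90,100):
    v=u[1]-35+int(rr/5.714);print(v,g[v,u[0]-10:u[0]+16])
for rr in(240,260,280):
    v=u[1]-35+int(rr/5.714);print(v,h[v,u[0]-10:u[0]+16])
print(u, [proj("scene",x).round(1).tolist() for x in(TIP,TIP-A*.015,readout.sense()["tcp_pos"]-A*.04)])
E
```

```text
scene nip off tool x,z [-0.15 -1.76] 43 0.79
scene coup off tool x,z [-4.54 -1.61] 110 0.82
scene tube off tool x,z [-3.21 -4.23] 19 1.93
axial below tcp pct [40.5 44.8 46.  47. ]
top nip off tool x,z [-0.72 -2.35] 25 1.54
top coup off tool x,z [-3.   -2.11] 38 0.31
top tube off tool x,z [-2.47 -3.4 ] 25 1.27
axial below tcp pct [40.7 45.3 45.9 48.3]
140 [133 132 131 127 117  99  76  64  61  58  54  53  53  52  58  67  76  86
  87  87  93 109 121 128 128 132]
147 [130 132 131 120  96  58  31  17  22  16  22  23  25  24  23  32  28  32
  37  44  64  97 117 125 127 129]
148 [131 131 129 120  93  57  31  22  18  22  22  19  22  28  31  31  31  35
  39  43  66  98 119 127 127 126]
150 [134 131 130 121  97  64  36  17  16  20  22  21  24  27  31  29  32  36
  39  45  73 104 122 130 130 130]
175 [ 37  37  39  38  36  37  41  57  94 165 196 191 134  82  51  45  46  43
  46  42  44  43  48  45  48  52]
178 [100 103 105 104 104 106 109 122 149 185 195 208 167 131 110 110 105 106
 109 106 110 114 119 114 119 118]
182 [ 38  37  35  30  30  30  34  74 146 196 212 189 142  78  41  30  26  26
  28  28  32  48  72 102 116 122]
[386 168] [[385.9, 173.1], [385.7, 179.5], [386.3, 147.8]]
```

Both cameras agree on the offset: shift tool x by about +5.5 mm and z by +1.4 mm. I correct this and go closer, to about 12 mm above the tip.

{"fn": "arm_command", "kwargs": {
  "rows": [
    {"jaw": 0,"dp": [3,0,0.7],"twist": [0,0.003,-0.002]},
    {"jaw": 0,"dp": [2.5,10,0.7],"twist": [0,0,0]},
    {"jaw": 0,"dp": [0,15,0],"twist": [0,0,0]},
    {"jaw": 0,"dp": [0,12,0],"twist": [0,0,0]},
    {"jaw": 0,"dp": [0,0,0],"twist": [0,0,0]}
  ]
}}

```text
time_s: 10.98
tcp_pos: [0.5339, 0.0703, 0.1421]
ee_rot: [-0.779, 1.043, -1.634]
wrist_force: [-0.2, -1.0, -2.9]
finger_gap: 0.311
```

```bash
python3 - <<'E'
from i import *
chk();pic('p2');rel("p2",("scene","top"))
z=np.load("p2scene.npz");g=cv2.cvtColor(z["im"],cv2.COLOR_RGB2GRAY);h=cv2.cvtColor(z["im"],cv2.COLOR_RGB2HSV)[...,1]
t=np.array(readout.sense()["tcp_pos"]);v=int(proj("scene",t-A*.037)[1]);print(proj("scene",t-A*.037))
for k in(-2,0,2):print(v+k,g[v+k,374:402])
for k in(176,178,180,182):print(k,h[k,374:402])
E
```

```text
t 10.98 launcher frame tcp [-36.1 -48.2 142.1] F [-0.2 -1.  -2.9] gap 0.311 tilt err [-0.433 -0.006  0.004]
rot err [ 0.0036 -0.0055  0.0048] dp to contact (tool) [-9.6 22.9  0.1] q [ 0.07  0.35  1.96 -0.35  0.45  0.65]
scene nip off tool x,z [-0.57 -1.98] 42 0.97
scene coup off tool x,z [-0.4  -2.38] 109 0.84
scene tube off tool x,z [-1.1  -0.96] 12 0.3
axial below tcp pct [43.1 48.7 58.7 59.9]
top nip off tool x,z [6.61 3.33] 2 0.0
top coup off tool x,z [-0.94 -2.29] 39 0.43
top tube off tool x,z [-1.17 -2.7 ] 14 0.48
axial below tcp pct [39.3 45.5 47.6 49. ]
[382.36014074 163.67773571]
161 [101  68  38  27  31  31  34  36  38  43  45  49  47  44  44  45  70 103
 123 129 131 131 133 130 131 130 132 130]
163 [ 99  65  38  26  23  20  23  23  26  23  33  32  35  38  43  47  75 108
 125 131 133 132 133 132 132 132 131 131]
165 [ 96  59  29  25  23  21  21  17  19  27  29  27  32  37  37  48  76 109
 125 130 129 132 131 133 133 133 132 131]
176 [ 41  43  44  48  47  48  47  49  53  67 100 160 208 181 139  95  72  63
  65  65  69  70  68  73  72  79  77  81]
178 [ 90  97  99 106 102 102 104 106 113 115 150 186 205 194 162 134 110 108
 108 108 108 105 106 114 118 120 117 114]
180 [ 73  83  83  84  80  71  70  72  81  94 142 208 199 193 145 100  65  60
  54  55  57  55  70  81 103 114 117 120]
182 [ 33  39  35  36  30  27  29  34  38  66 142 197 193 198 147  86  46  32
  30  26  24  23  33  55  83 109 119 121]
```

View pics/p2.png

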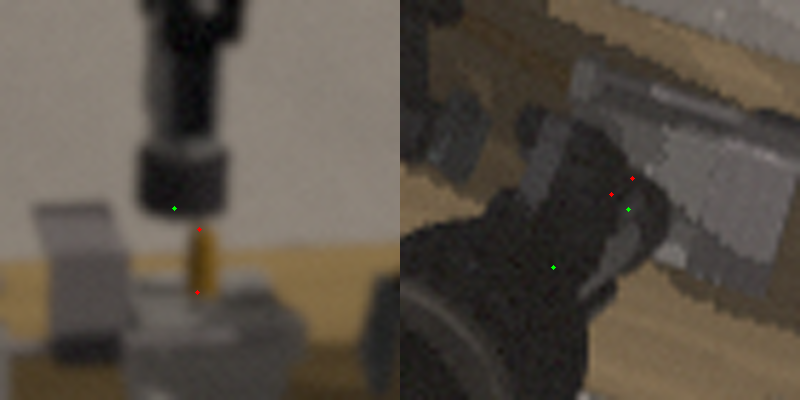

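The previous reading was taken while the arm was still swinging after the fast move, so I overcorrected: the coupler centre is now at px 183 in the left view and the nipple at 202. I move back gently and let it settle before measuring again.

{"fn": "arm_command", "kwargs": {
  "rows": [
    {"jaw": 0,"dp": [-1.5,0,0],"twist": [0,0,0]},
    {"jaw": 0,"dp": [-2,0,0],"twist": [0,0,0]},
    {"jaw": 0,"dp": [-2,0,0],"twist": [0,0,0]},
    {"jaw": 0,"dp": [-1.5,0,0],"twist": [0,0,0]},
    {"jaw": 0,"dp": [0,0,0],"twist": [0,0,0]},
    {"jaw": 0,"dp": [0,0,0],"twist": [0,0,0]},
    {"jaw": 0,"dp": [0,0,0],"twist": [0,0,0]},
    {"jaw": 0,"dp": [0,0,0],"twist": [0,0,0]},
    {"jaw": 0,"dp": [0,0,0],"twist": [0,0,0]},
    {"jaw": 0,"dp": [0,0,0],"twist": [0,0,0]}
  ]
}}

```text
time_s: 11.92
tcp_pos: [0.5363, 0.0791, 0.1443]
ee_rot: [-0.776, 1.039, -1.632]
wrist_force: [-1.0, -0.0, -2.0]
finger_gap: 0.313
```

```bash
cat > k.py <<'E'
from i import *
import sys
n=sys.argv[1]
chk();pic(n);chk();rel(n,("scene","top"))
z=np.load(n+"scene.npz");g=cv2.cvtColor(z["im"],cv2.COLOR_RGB2GRAY).astype(float);h=cv2.cvtColor(z["im"],cv2.COLOR_RGB2HSV)[...,1].astype(float)
t=np.array(readout.sense()["tcp_pos"]);c=proj("scene",t-A*.037);v=int(c[1])
def cross(row,x0,x1,lev,s):
    x=np.arange(x0,x1);f=s*(row[x0:x1]-lev);i=np.where((f[:-1]<0)&(f[1:]>=0))[0];j=np.where((f[:-1]>=0)&(f[1:]<0))[0]
    return (x[i[0]]+f[i[0]]/(f[i[0]]-f[i[0]+1]), x[j[-1]]+f[j[-1]]/(f[j[-1]]-f[j[-1]+1])) if len(i) and len(j) else None
for k in(-3,-1,1):
    r=cross(g[v+k],int(c[0])-14,int(c[0])+14,78,-1);print("coupler",v+k,r,np.mean(r) if r else '', "tcp px",c.round(1))
for k in(177,180,182,183):
    r=cross(h[k],378,396,130 if k!=177 else 150,1);print("nipple",k,r,np.mean(r) if r else '')
E
python3 k.py p3
```

```text
t 11.92 launcher frame tcp [-36.1 -39.1 144.3] F [-1. -0. -2.] gap 0.313 tilt err [-0.436 -0.004  0.002]
rot err [ 0.0004 -0.0035  0.0023] dp to contact (tool) [-0.4 25.  -0.8] q [ 0.09  0.35  1.95 -0.36  0.46  0.67]
t 12.02 launcher frame tcp [-36.1 -39.1 144.3] F [ 0.4 -0.4 -2.1] gap 0.31 tilt err [-0.436 -0.004  0.002]
rot err [ 0.0003 -0.0035  0.0023] dp to contact (tool) [-0.4 25.  -0.8] q [ 0.09  0.35  1.95 -0.36  0.46  0.67]
scene nip off tool x,z [-0.19 -1.42] 39 1.04
scene coup off tool x,z [-0.92 -1.82] 99 0.96
scene tube off tool x,z [-0.99  2.87] 20 0.83
axial below tcp pct [41.3 45.9 58.7 59.6]
top nip off tool x,z [0.2  0.42] 10 2.93
top coup off tool x,z [-1.47 -2.09] 33 0.42
top tube off tool x,z [-1.35 -2.68] 19 1.0
axial below tcp pct [40.4 44.3 45.7 46. ]
coupler 160 (np.float64(379.0571428571429), np.float64(394.6)) 386.8285714285714 tcp px [386.2 163.3]
coupler 162 (np.float64(379.05555555555554), np.float64(394.51612903225805)) 386.7858422939068 tcp px [386.2 163.3]
coupler 164 (np.float64(379.0), np.float64(394.3636363636364)) 386.6818181818182 tcp px [386.2 163.3]
nipple 177 (np.float64(384.40677966101697), np.float64(388.25)) 386.3283898305085
nipple 180 (np.float64(383.61538461538464), np.float64(388.3921568627451)) 386.00377073906486
nipple 182 (np.float64(383.86567164179104), np.float64(388.2)) 386.0328358208955
nipple 183 (np.float64(384.05), np.float64(388.0576923076923)) 386.05384615384617
```

Settled now. Remaining correction: x +0.7, z −0.6. I lower slowly onto the nipple head.

{"fn": "arm_command", "kwargs": {
  "rows": [
    {"jaw": 0,"dp": [0.7,0,-0.6],"twist": [0,-0.003,0.002]},
    {"jaw": 0,"dp": [0,3,0],"twist": [0,0,0]},
    {"jaw": 0,"dp": [0,3,0],"twist": [0,0,0]},
    {"jaw": 0,"dp": [0,3,0],"twist": [0,0,0]},
    {"jaw": 0,"dp": [0,3,0],"twist": [0,0,0]},
    {"jaw": 0,"dp": [0,2,0],"twist": [0,0,0]},
    {"jaw": 0,"dp": [0,0,0],"twist": [0,0,0]},
    {"jaw": 0,"dp": [0,0,0],"twist": [0,0,0]}
  ]
}}

```text
time_s: 12.68
tcp_pos: [0.5413, 0.0769, 0.1312]
ee_rot: [-0.778, 1.038, -1.628]
wrist_force: [-0.2, 0.0, -2.4]
finger_gap: 0.31
```

{"fn": "arm_command", "kwargs": {
  "rows": [
    {"jaw": 0,"dp": [0,2,0],"twist": [0,0,0]},
    {"jaw": 0,"dp": [0,2,0],"twist": [0,0,0]},
    {"jaw": 0,"dp": [0,0,0],"twist": [0,0,0]}
  ]
}}

```text
time_s: 12.93
tcp_pos: [0.5429, 0.0764, 0.1275]
ee_rot: [-0.778, 1.038, -1.628]
wrist_force: [-0.2, 0.9, -1.4]
finger_gap: 0.311
```

```bash
python3 k.py p4 | cut -c1-150
```

```text
t 12.93 launcher frame tcp [-29.1 -39.9 127.5] F [-0.2  0.9 -1.4] gap 0.311 tilt err [-0.436 -0.     0.   ]
rot err [ 0.0006 -0.0004  0.0004] dp to contact (tool) [-1.1  6.8 -0.1] q [ 0.08  0.39  1.95 -0.38  0.42  0.69]
t 13.03 launcher frame tcp [-29.1 -39.8 127.7] F [-0.4  0.1 -2. ] gap 0.31 tilt err [-0.436 -0.001  0.   ]
rot err [ 0.0004 -0.0005  0.0003] dp to contact (tool) [-1.   7.  -0.2] q [ 0.08  0.39  1.95 -0.38  0.42  0.69]
scene nip off tool x,z [ 0.16 -1.15] 37 1.02
scene coup off tool x,z [-1.16 -1.76] 105 0.8
scene tube off tool x,z [-0.2  -3.24] 16 1.14
axial below tcp pct [42.9 55.1 58.  59.8]
top nip off tool x,z [-0.66  9.34] 2 0.2
top coup off tool x,z [-1.64 -2.4 ] 29 0.3
top tube off tool x,z [-1.47 -2.44] 16 0.6
axial below tcp pct [41.5 46.1 47.2 47.7]
coupler 168 (np.float64(378.43589743589746), np.float64(393.7741935483871)) 386.10504549214227 tcp px [385.5 171. ]
coupler 170 (np.float64(378.43589743589746), np.float64(393.8181818181818)) 386.1270396270396 tcp px [385.5 171. ]
coupler 172 (np.float64(378.35), np.float64(393.6896551724138)) 386.01982758620693 tcp px [385.5 171. ]
nipple 177 None 
nipple 180 (np.float64(383.97727272727275), np.float64(388.27272727272725)) 386.125
nipple 182 (np.float64(383.9264705882353), np.float64(388.26785714285717)) 386.09716386554624
nipple 183 (np.float64(384.1111111111111), np.float64(388.22)) 386.16555555555556
```

View pics/p4.png

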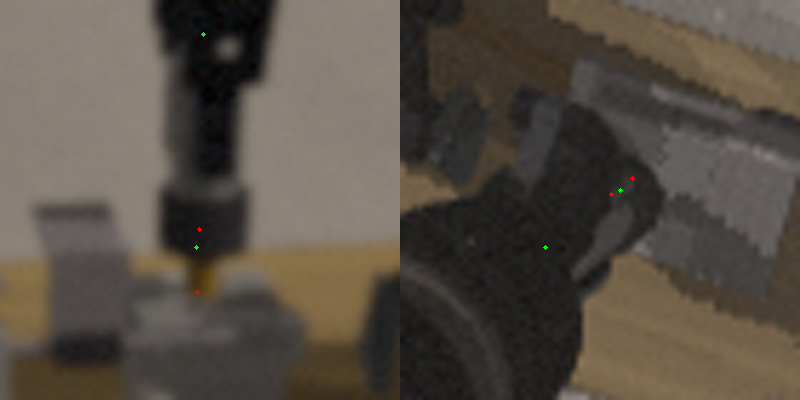

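The coupler is centred over the nipple (386.1 against 386.1 px) and its rim is already below the tip with no contact force. I carry on pressing along the axis.

{"fn": "arm_command", "kwargs": {
  "rows": [
    {"jaw": 0,"dp": [0,2,0],"twist": [0,0,0]},
    {"jaw": 0,"dp": [0,2,0],"twist": [0,0,0]},
    {"jaw": 0,"dp": [0,2,0],"twist": [0,0,0]},
    {"jaw": 0,"dp": [0,0,0],"twist": [0,0,0]}
  ]
}}

```text
time_s: 13.37
tcp_pos: [0.5453, 0.0756, 0.1219]
ee_rot: [-0.778, 1.038, -1.628]
wrist_force: [0.3, 0.4, -1.6]
finger_gap: 0.314
```

{"fn": "arm_command", "kwargs": {
  "rows": [
    {"jaw": 0,"dp": [0,2,0],"twist": [0,0,0]},
    {"jaw": 0,"dp": [0,2,0],"twist": [0,0,0]},
    {"jaw": 0,"dp": [0,0,0],"twist": [0,0,0]}
  ]
}}

```text
time_s: 13.62
tcp_pos: [0.5469, 0.0753, 0.119]
ee_rot: [-0.777, 1.037, -1.629]
wrist_force: [-6.6, 2.1, 7.9]
finger_gap: 0.314
```

```bash
python3 -c "
from i import *
chk()"
```

```text
t 13.62 launcher frame tcp [-24.9 -39.8 119. ] F [-6.6  2.1  7.9] gap 0.314 tilt err [-0.436 -0.     0.   ]
rot err [-0.     -0.0004  0.0003] dp to contact (tool) [-1.  -2.6 -0.2] q [ 0.08  0.41  1.95 -0.4   0.4   0.7 ]
```

Contact at the expected depth; the push is 12 N and nearly axial (2 N sideways). I continue through the snap.

{"fn": "arm_command", "kwargs": {
  "rows": [
    {"jaw": 0,"dp": [0,1.5,0],"twist": [0,0,0]},
    {"jaw": 0,"dp": [0,1.5,0],"twist": [0,0,0]},
    {"jaw": 0,"dp": [0,0,0],"twist": [0,0,0]}
  ]
}}

```text
time_s: 13.87
tcp_pos: [0.548, 0.075, 0.1165]
ee_rot: [-0.777, 1.037, -1.629]
wrist_force: [-6.8, 0.5, 7.4]
finger_gap: 0.316
```

{"fn": "arm_command", "kwargs": {
  "rows": [
    {"jaw": 0,"dp": [0,1.5,0],"twist": [0,0,0]},
    {"jaw": 0,"dp": [0,1.5,0],"twist": [0,0,0]},
    {"jaw": 0,"dp": [0,0,0],"twist": [0,0,0]}
  ]
}}

```text
time_s: 14.12
tcp_pos: [0.5493, 0.0746, 0.1135]
ee_rot: [-0.777, 1.037, -1.628]
wrist_force: [-3.7, 0.8, 4.0]
finger_gap: 0.312
```

```bash
python3 -c "
from i import *
chk()"
```

```text
t 14.12 launcher frame tcp [-22.4 -39.8 113.5] F [-3.7  0.8  4. ] gap 0.312 tilt err [-0.436 -0.     0.   ]
rot err [ 0.0001 -0.0003  0.0003] dp to contact (tool) [-1.  -8.7 -0.2] q [ 0.08  0.42  1.95 -0.41  0.39  0.71]
```

The push rose to 13 N and has dropped to about 7 N, so it snapped. I press on to the hard stop.

{"fn": "arm_command", "kwargs": {
  "rows": [
    {"jaw": 0,"dp": [0,1,0],"twist": [0,0,0]},
    {"jaw": 0,"dp": [0,0.7,0],"twist": [0,0,0]},
    {"jaw": 0,"dp": [0,0,0],"twist": [0,0,0]}
  ]
}}

```text
time_s: 14.37
tcp_pos: [0.55, 0.0744, 0.1121]
ee_rot: [-0.777, 1.037, -1.628]
wrist_force: [-6.9, 1.1, 8.0]
finger_gap: 0.315
```

{"fn": "arm_command", "kwargs": {
  "rows": [
    {"jaw": 0,"dp": [0,0.7,0],"twist": [0,0,0]},
    {"jaw": 0,"dp": [0,0,0],"twist": [0,0,0]},
    {"jaw": 0,"dp": [0,0,0],"twist": [0,0,0]}
  ]
}}

```text
time_s: 14.62
tcp_pos: [0.5501, 0.0744, 0.112]
ee_rot: [-0.777, 1.037, -1.629]
wrist_force: [-10.6, 2.1, 13.8]
finger_gap: 0.313
```

```bash
python3 -c "
from i import *
chk();pic('p5')
a,b=[np.load(n)['im'] for n in('p4scene.npz','p5scene.npz')]
u=proj('scene',L(0,-10,50)).astype(int);f=lambda i:cv2.resize(i[u[1]-45:u[1]+25,u[0]-45:u[0]+25,::-1],(400,400),interpolation=cv2.INTER_CUBIC)
cv2.imwrite('pics/p6.png',np.hstack([f(a),f(b)]))"
```

```text
t 14.62 launcher frame tcp [-21.6 -39.8 112. ] F [-10.6   2.1  13.8] gap 0.313 tilt err [-0.437 -0.     0.   ]
rot err [-0.0003 -0.0004  0.0003] dp to contact (tool) [ -1.  -10.4  -0.3] q [ 0.08  0.42  1.95 -0.41  0.38  0.71]
```

View pics/p6.png

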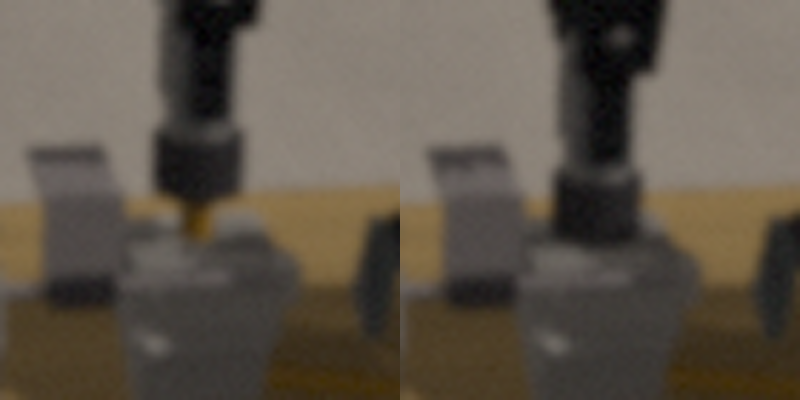

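The coupler sits right down on the head (right view (597,235)) and the nipple is hidden. A small new mark at (640,200), on the left side of the head, may be the tell-tale pin. The arm is still and at the hard stop, so I hand in.

```bash
python3 -c "
from i import *
chk();job_done()"
```

```text
t 14.72 launcher frame tcp [-21.6 -39.7 112. ] F [-11.5   1.4  13.4] gap 0.311 tilt err [-0.437 -0.     0.   ]
rot err [-0.0004 -0.0004  0.0002] dp to contact (tool) [ -0.9 -10.4  -0.3] q [ 0.08  0.42  1.95 -0.41  0.38  0.71]
the job is handed in; nothing more can be done
```

The launcher is charged and I handed the job in at 14.7 s, with the arm still holding the canister pressed on the nipple.

- **Lever and shutter:** I pushed the lever over to its back stop. The picture then showed the grip at about x +33 mm (33.6 expected) and the shutter clear of the nipple.
- **Canister:** I gripped the grey canister, not the blue one, tilted it 25° and pressed it on along the nipple's axis. The push rose to about 13 N, fell to about 7 N as it snapped, then rose to about 18 N at the hard stop. Travel after contact was about 10 mm, and the tilt was within 0.001 rad of my estimate of the nipple's axis.
- **Bystanders:** The arm kept well clear of the tumbler, glue jar, eraser and blue canister, but I did not look at them again at the end.
- **Weak checks:** I could not clearly see the tell-tale pin; only a faint mark shows where it should be. One alignment reading was taken while the arm was still swinging, which made me overcorrect. I corrected this before making contact. The depth fits for the tube were noisy, so I ignored them.

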